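# Close the specimen carrier: flap down, then cover shut

### The job

Close up the blue specimen carrier using pushes only: first push the upright yellow hold-down flap all the way down flat over the tubes, and only then push the white cover over until it is fully shut on the box. Grasp and lift nothing, and leave the tubes and everything else on the bench where they are.

Things in the scene. Friction and masses are not known exactly. Their poses are not given: they have to be found in the camera images.
- carrier: specimen carrier fixed to the bench: open-topped blue insulated box, 200 x 200 mm and 112 mm tall, walls 12 mm, with a grey rack of purple-capped tubes inside (cap tops 90 mm above the bench). Origin: centre of its underside on the bench. Its z is up; its +y side carries the white cover's hinge, its -y side the yellow flap's hinge; both hinge lines run along its x. Turned at random about the vertical
- flap (a joint): angle of the yellow hold-down flap, rad: 0 = folded fully down over the tube caps (lying level inside the box, top face 99 mm above the bench), about 1.57 = upright, stop at 1.75. Starts between 1.35 and 1.70. A stiff hinge: it stays at any angle and moves only when pushed (about 1 to 2 N at its free part)
- flap_hinge (a point): middle of the flap's hinge line: in the carrier's frame x 0, y -76 mm, z 94 mm. The flap is a plain plate 150 mm wide along the hinge line, 145 mm from hinge to free edge, 5 mm thick; the face that looks up when folded looks outward (carrier -y) when upright. Folding it down swings its free edge towards carrier +y. The hinge line lies in the face that is underneath when folded
- flap_edge (a point): middle of the flap's free edge, on the face that is on top when folded (145 mm from the hinge line)
- cover (a joint): angle of the white cover, rad: 0 = shut flat on the box rim, about 1.57 = upright, stop at 2.0. Starts between 1.60 and 1.95 (open, leaning back). A stiff hinge: it stays at any angle and moves only when pushed (about 2 to 6 N near its free edge). It is blocked if the flap is not folded down first
- cover_hinge (a point): middle of the cover's hinge line: in the carrier's frame x 0, y +100 mm, z 112.5 mm. The cover is a plain plate 200 mm wide along the hinge line, 200 mm from hinge to free edge, 12 mm thick; the face that is on top when shut looks outward (carrier +y) when upright. Shutting it swings its free edge towards carrier -y and down. The hinge line lies in the face that is underneath when shut; when shut its top is 124.5 mm above the bench
- cover_edge (a point): middle of the cover's free edge, on the face that is on top when shut (200 mm from the hinge line)
- tube_a: loose sample tube with a purple cap, 13 mm across and 72 mm tall (cap 16 mm across), standing upright in the rack inside the carrier; origin at its foot. Not to be moved
- tube_b: loose sample tube with a purple cap, 13 mm across and 72 mm tall (cap 16 mm across), standing upright in the rack inside the carrier; origin at its foot. Not to be moved
- tube_c: loose sample tube with a purple cap, 13 mm across and 72 mm tall (cap 16 mm across), standing upright in the rack inside the carrier; origin at its foot. Not to be moved
- reagent: white capped reagent bottle, 60 mm across, 115 mm tall, standing loose on the bench; origin at its foot. Bystander
- jar: specimen jar with an orange cap, 64 mm across, 70 mm tall, loose on the bench; origin at its foot. Bystander
- rack: white loose tube rack 60 x 130 mm (long side along its y) with eight capped tubes fixed in it, 78 mm tall; origin at its foot. Bystander
- marker: marker pen with a purple cap, 130 mm long along its x, 14 mm thick, lying loose; origin under its middle. Bystander

How it is judged:
By the outcome, as a careful person would: the job done as asked, in the order asked, and still so for the second after the job is handed in, with the robot touching nothing.
It also fails if it takes over 56 s, if anything falls off the work surface, if the arm or the gripper's body presses on something with over 40 N, if the wrist force passes 120 N, or if a joint passes its speed limit or range.

### The arm

A 7-joint arm with a two-finger parallel gripper is mounted at the origin on the work surface. World frame = base frame: x ahead of the robot, y to its left, z up, the work surface at z = 0. Lengths are in m, angles in rad, forces in N, time in s.
With the tool pointing down it reaches from about 0.4 to 0.9 m from the base axis. Payload 5.6 kg.
Tool frame: the origin (TCP) lies midway between the tips of the shut fingers; the grasp point (between the pads) lies 19 mm behind it; z points along the fingers, y is the line along which they close (so a half turn about z gives the same grasp; the last joint's range is limited). The gripper opens to 92 mm and grips with 3 to 60 N. Pads are 20 mm wide; open, the fingers measure 128 mm over their backs; the gripper's body (75 mm by 189 mm) begins 69 mm behind the grasp point.
Start: joints at [-1.183, 0.468, -0.012, 1.603, 0.006, 1.071, -0.056], TCP at [0.271, 0.591, 0.215] pointing down, gripper open.
Joint ranges: [-2.53, 2.53], [-0.31, 2.02], [-1.57, 1.55], [0.28, 2.44], [-1.29, 4.43], [0.15, 1.84], [-2.92, 2.92]. Speed limits (rad/s): [2.57, 2.57, 3.14, 3.14, 3.14, 3.14, 3.14].

### API

Orientations are given as a 3x3 rotation matrix whose columns are the frame's x, y, z axes.
In Python, from station import env, effector, solver, viewer, workorder, search_frame, tip_of gives the robot as it stands. Calls block until the motion is done:
- env.reach(position, orientation): joint-space move of the TCP to a pose.
- env.movel(position, frame=None, rate=0.15): straight line of the TCP; frame=None keeps the orientation; rate is the mean speed in m/s.
- env.goto_joints(angles): joint-space move.
- effector.release() and effector.grasp(squeeze=None): open the fingers fully, or close them until they stop; squeeze is the grip in N (None keeps the last).
- env.pause(seconds).
- solver.inverse_kinematics(position, orientation): joint angles nearest the present ones, or None.
- env.sense(): the state.
- viewer.read_camera(name): name is "scene" or "top" or "wrist"; returns (picture, depth): 400x640x3 uint8, red, green, blue; 400x640 float32, m along the optical axis (not along the pixel's ray), 0 where there is no reading.
- viewer.camera_info(name): a dict with "intrinsics" (3x3 intrinsics, pixels), "eye" and "rotation" of the camera in the world; the wrist camera has in their place "T_tool_cam" (4x4, takes a point from camera to tool coordinates, whose origin is the TCP and whose axes are the flange's). Camera axes: x right, y up, looking along -z (the intrinsics and any distortion apply to the point x, -y, -z); pixel columns grow to the right and rows downward; lengths in m; the calibration is good to about 2 mm. A picture is of the moment at which its call begins: read the wrist's pose just before it. camera_info takes no time and is no camera call.
A pose or a line that the arm cannot do raises env.PlanningError and nothing moves.
- workorder.finish_job(): hands the job in; it is judged then, once.
Trained networks look in the newest picture that a camera, given by its name, has taken for a name from the list of things; names that differ only in an ending like _2 or _b are one class to them, and where a whole thing is asked for, a point or a joint stands for the part that bears it (a point fixed in the world has none). Each returns a list of dicts, best first, with "score" (0 to 1); they miss things now and then, are a little off and sometimes report something else, mostly with a low value. They report only what shows in the picture. A call takes as long as a camera call.
- search_frame(camera, name): "at" ([x, y, z] in m, in world coordinates, good to about 4 mm: the middle of the surface that is visible of it).
- tip_of(camera, name): "at" ([x, y, z] in m, in world coordinates, good to about 4 mm: a listed point, or the origin of a listed thing).
The state is a dict: "t": time; "joint_positions": joint angles; "joint_velocities": joint speeds; "tau": joint torques, N m; "ee_pos": TCP position; "tcp_rot": TCP orientation; "wrist_force": force on the tool from outside, world axes, zero at the start; "moment": the same for the moment, N m; "gripper_width": finger opening in m; "grasp_force": force on a finger pad.
Only numpy, scipy, OpenCV 4.12 (cv2) and the standard library are available. Lean on these libraries where they do the work, as an engineer would, in place of code of your own. Each camera call takes 0.05 s, during which the arm holds its last target. There are 200 camera calls.

## Working session

There is one attempt and no reset: what is moved stays moved. The work goes in short steps, each a Python script; the robot and the scene stay as the last script left them, time stands still between calls to the robot, and variables do not carry over. Pictures are saved under pics/ and viewed, at most 10 in all, crops included, and the job is handed in when it is done.

```bash
mkdir -p pics; ls; python3 - <<'E'
from station import *
import cv2
for c in ("scene","top"):
    p,d=viewer.read_camera(c); cv2.imwrite(f"pics/{c}0.png",p[:,:,::-1])
    for n in ("flap_hinge","flap_edge","cover_hinge","cover_edge","carrier","reagent","jar","rack","marker"):
        print(c,n,[(round(r["score"],2),[round(float(v),3) for v in r["at"]]) for r in tip_of(c,n)[:2]])
print(env.sense()["t"])
E
```

```text
pics
scene flap_hinge [(0.73, [0.557, -0.084, 0.089])]
scene flap_edge [(0.57, [0.559, -0.072, 0.239])]
scene cover_hinge [(0.76, [0.544, 0.097, 0.11])]
scene cover_edge [(0.72, [0.538, 0.155, 0.301]), (0.51, [0.543, 0.095, 0.113])]
scene carrier [(0.65, [0.553, -0.01, -0.003])]
scene reagent [(0.81, [0.616, 0.328, 0.005])]
scene jar [(0.85, [0.42, 0.289, -0.002])]
scene rack [(0.64, [0.436, -0.344, 0.002])]
scene marker [(0.97, [0.581, -0.318, -0.0])]
top flap_hinge [(0.73, [0.558, -0.081, 0.09])]
top flap_edge []
top cover_hinge [(0.79, [0.545, 0.092, 0.109])]
top cover_edge [(0.93, [0.538, 0.151, 0.295])]
top carrier [(0.75, [0.549, -0.005, -0.001]), (0.47, [0.562, -0.074, 0.241])]
top reagent [(0.87, [0.612, 0.326, 0.002]), (0.69, [0.436, -0.348, 0.0])]
top jar [(0.62, [0.417, 0.294, 0.001])]
top rack [(0.59, [0.436, -0.342, 0.001])]
top marker [(0.76, [0.584, -0.317, -0.0])]
1.0
```

View pics/scene0.png

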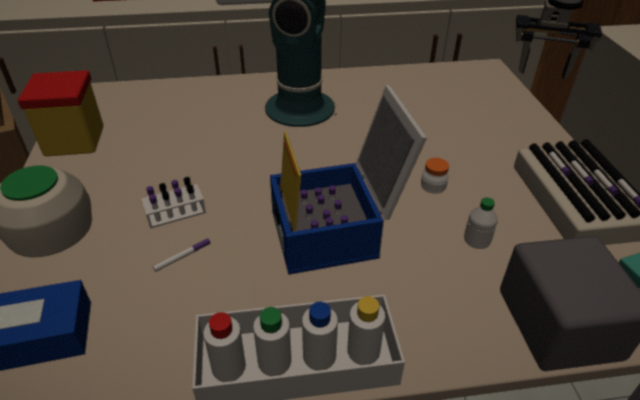

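View pics/top0.png

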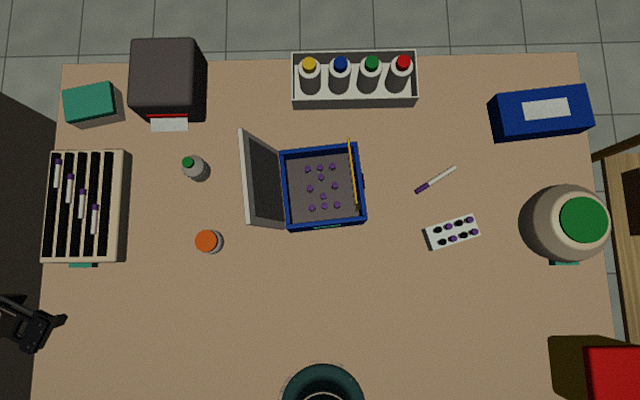

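The pictures show the flap upright at about scene (290,185) and top (352,172). The cover leans back at scene (390,150), and the tubes and box are clear. I get a carrier centre of about (0.5515, -0.0065) and a yaw of about 0.075. The flap goes first.

```bash
cat > h.py <<'E'
from station import *
import numpy as np
C=np.array([.5515,-.0065]); YAW=.075
ex=np.array([np.cos(YAW),np.sin(YAW)]); ey=np.array([-ex[1],ex[0]])
def W(y,z,x=0.): return np.r_[C+ex*x+ey*y,z]
def ori(s):  # tool x along s*carrier y, tool z down
    x=np.r_[s*ey,0]; z=np.array([0,0,-1.]); return np.c_[x,np.cross(z,x),z]
def arc(y0,z0,t,r,th,side):
    # corner on the top face; side=+1 flap (swings to +y), -1 cover; finger half thickness 10 mm
    y=y0+side*(r*np.cos(th)-t*np.sin(th)); z=z0+r*np.sin(th)+t*np.cos(th)
    return y-side*.010, z
def rep(tag=""):
    s=env.sense(); print(tag,round(s["t"],2),"tcp",np.round(s["ee_pos"],3),"F",np.round(s["wrist_force"],1)); return s
E
python3 - <<'E'
from h import *
s=env.sense(); p=s["ee_pos"]; print(np.round(s["tcp_rot"],2))
for sg in (1,-1):
    for q in (W(-.15,.42),W(-.15,.19),W(.0,.10),W(.25,.42),W(.25,.27),W(-.02,.125)):
        j=solver.inverse_kinematics(q,ori(sg)); print(sg,None if j is None else np.round(j,2))
effector.grasp()
env.movel([p[0],p[1],.42],rate=.3); rep()
E
```

```text
[[-0.91  0.42  0.  ]
 [ 0.42  0.91  0.  ]
 [-0.    0.   -1.  ]]
1 [-0.39  0.25  0.77  1.52 -0.17  1.44  0.46]
1 [-0.36  0.46  0.76  1.83 -0.37  1.    0.62]
1 [-0.44  0.48  0.5   1.96 -0.32  0.77  0.32]
1 [-0.78  0.22  0.37  1.5  -0.08  1.43 -0.34]
1 [-0.76  0.31  0.35  1.72 -0.12  1.13 -0.3 ]
1 [-0.43  0.45  0.53  1.94 -0.3   0.82  0.34]
-1 [-0.73  0.45  1.36  1.54 -0.44  1.51 -2.43]
-1 [-0.67  0.77  1.35  1.85 -0.81  1.22 -2.13]
-1 [-0.94  0.92  1.34  1.99 -1.02  1.15 -2.22]
-1 [-0.38  0.23 -0.12  1.47  0.03  1.44  2.71]
-1 [-0.31  0.32 -0.22  1.69  0.08  1.13  2.67]
-1 [-0.91  0.86  1.34  1.97 -0.94  1.15 -2.23]
 3.18 tcp [0.271 0.59  0.418] F [-0.1  0.4 -0.1]
```

```bash
python3 - <<'E'
from h import *
R=ori(1)
env.reach(W(-.15,.42),R); rep("above")
r=.095
y,z=arc(-.076,.094,.005,r,np.pi/2,1)
env.movel(W(-.15,z),R,rate=.25); rep("down")
env.movel(W(y,z),R,rate=.12); rep("90")
for th in np.radians([75,60,45,30,20,12,6,2]):
    y,z=arc(-.076,.094,.005,r,th,1); env.movel(W(y,z),rate=.12); s=rep(round(float(np.degrees(th))))
    if np.linalg.norm(s["wrist_force"])>25: print("stop"); break
E
```

```text
above 6.01 tcp [ 0.563 -0.155  0.42 ] F [-0.1  0.8 -0.7]
down 7.08 tcp [ 0.564 -0.156  0.19 ] F [0.6 0.6 0.8]
90 7.72 tcp [ 0.559 -0.098  0.19 ] F [-1.5  0.3  0.2]
75 8.08 tcp [ 0.557 -0.073  0.187] F [-0.4  0.2  0.4]
60 8.44 tcp [ 0.555 -0.049  0.179] F [-1.4 -0.7 -0.1]
45 8.8 tcp [ 0.553 -0.028  0.164] F [-0.2  0.2  0.6]
30 9.16 tcp [ 0.552 -0.012  0.145] F [ 0.8 -0.3  0.9]
20 9.45 tcp [ 0.551 -0.005  0.131] F [-0.4 -0.5  0.6]
12 9.71 tcp [ 0.551 -0.001  0.118] F [ 0.1 -0.5  0.7]
6 9.96 tcp [0.551 0.001 0.109] F [ 0.1 -0.9  0.1]
2 10.21 tcp [0.551 0.002 0.102] F [0.7 0.3 0.4]
```

```bash
python3 - <<'E'
from h import *
import cv2
p=env.sense()["ee_pos"]
for z in (.100,.098,.096,.094,.092,.090):
    env.movel([p[0],p[1],z],rate=.03); s=rep(z)
    if s["wrist_force"][2]>8 : break
env.movel([p[0],p[1],.42],rate=.25)
pic,d=viewer.read_camera("wrist"); cv2.imwrite("pics/w1.png",pic[:,:,::-1])
for c in ("scene","wrist"):
    if c=="scene": p,d=viewer.read_camera(c); cv2.imwrite("pics/s1.png",cv2.resize(p[80:280,230:450,::-1],None,fx=2.5,fy=2.5))
    for n in ("flap_hinge","flap_edge","cover_hinge","cover_edge"):
        print(c,n,[(round(r["score"],2),[round(float(v),3) for v in r["at"]]) for r in tip_of(c,n)[:2]])
rep()
E
```

```text
0.1 10.46 tcp [0.551 0.002 0.1  ] F [-0.   0.1  0.2]
0.098 10.71 tcp [0.551 0.002 0.099] F [-4.6  1.2 12.3]
scene flap_hinge [(0.93, [0.556, -0.083, 0.093])]
scene flap_edge [(0.91, [0.54, 0.061, 0.099])]
scene cover_hinge [(0.69, [0.544, 0.094, 0.108]), (0.35, [0.613, 0.329, 0.001])]
scene cover_edge [(0.85, [0.538, 0.154, 0.302])]
wrist flap_hinge [(0.66, [0.56, -0.082, 0.097])]
wrist flap_edge [(0.79, [0.541, 0.061, 0.101])]
wrist cover_hinge [(0.59, [0.541, 0.093, 0.111])]
wrist cover_edge []
 12.65 tcp [0.551 0.002 0.42 ] F [ 0.6 -0.6 -0.9]
```

View pics/s1.png

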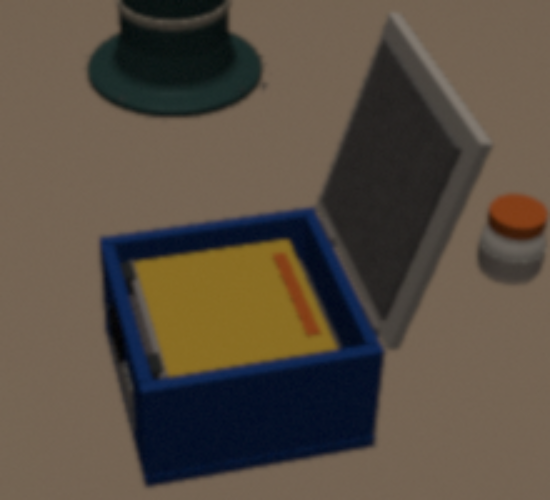

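View pics/w1.png

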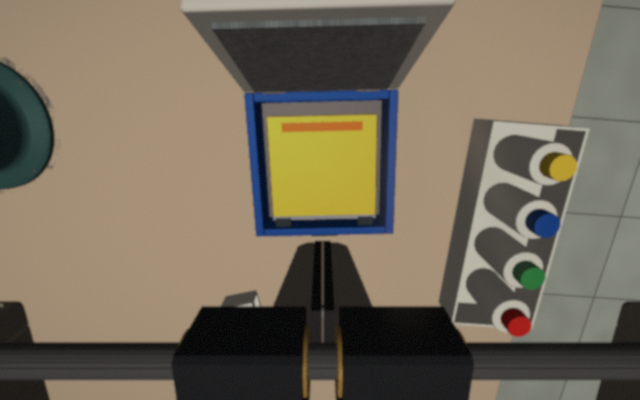

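The flap is flat: yellow plate at wrist (320,165), edge z about 0.10, firm stop felt at 12 N. The cover is next.

```bash
python3 - <<'E'
from h import *
R=ori(1); r=.16
env.movel(W(.22,.42),R,rate=.25); rep("above")
y,z=arc(.1,.1125,.012,r,np.pi/2,-1)
env.movel(W(.22,z),R,rate=.25); rep("down")
env.movel(W(y,z),R,rate=.1); rep("90")
for th in np.radians([78,66,54,42,30,20,12,6,2]):
    y,z=arc(.1,.1125,.012,r,th,-1); env.movel(W(y,z),rate=.12); s=rep(round(float(np.degrees(th))))
    if np.linalg.norm(s["wrist_force"])>30: print("stop"); break
else:
  p=s["ee_pos"]
  for z in (.126,.1245,.123,.121,.119,.117):
    env.movel([p[0],p[1],z],rate=.03); s=rep(z)
    if s["wrist_force"][2]>14 : break
E
```

```text
above 13.64 tcp [0.535 0.211 0.42 ] F [0.1 0.2 0.2]
down 14.38 tcp [0.536 0.212 0.274] F [-0.1  0.3 -0.2]
90 15.52 tcp [0.542 0.115 0.272] F [-0.6 -0.2 -0.1]
78 15.95 tcp [0.545 0.081 0.271] F [ 0.1 -0.1 -0. ]
66 16.38 tcp [0.547 0.049 0.263] F [ 0.  -0.7 -0.1]
54 16.82 tcp [0.549 0.019 0.249] F [-1.2 -0.1  0.8]
42 17.25 tcp [ 0.551 -0.007  0.228] F [ 0.5 -0.4  0. ]
30 17.68 tcp [ 0.553 -0.029  0.203] F [ 0.  -1.  -0.7]
20 18.07 tcp [ 0.554 -0.043  0.179] F [ 0.9 -0.2  0.5]
12 18.4 tcp [ 0.555 -0.05   0.157] F [0.3 0.7 0.1]
6 18.69 tcp [ 0.555 -0.054  0.141] F [ 0.6 -0.1  0.4]
2 18.94 tcp [ 0.555 -0.056  0.13 ] F [0.8 0.5 0.3]
0.126 19.23 tcp [ 0.555 -0.056  0.126] F [0.  0.1 0.4]
0.1245 19.48 tcp [ 0.555 -0.056  0.125] F [-2.1  0.   5.5]
0.123 19.73 tcp [ 0.555 -0.056  0.125] F [-5.4  0.8 18.2]
```

```bash
python3 - <<'E'
from h import *
import cv2
p=env.sense()["ee_pos"]
env.movel([p[0],p[1],.40],rate=.25)
p,d=viewer.read_camera("scene"); cv2.imwrite("pics/s2.png",cv2.resize(p[80:280,130:510,::-1],None,fx=2,fy=2))
for n in ("cover_hinge","cover_edge","reagent","jar","rack","marker"):
    print(n,[(round(r["score"],2),[round(float(v),3) for v in r["at"]]) for r in tip_of("scene",n)[:2]])
rep()
E
```

```text
cover_hinge [(0.85, [0.542, 0.096, 0.111])]
cover_edge [(0.61, [0.565, -0.107, 0.126])]
reagent [(0.65, [0.613, 0.331, 0.003])]
jar [(0.91, [0.421, 0.288, 0.0])]
rack [(0.76, [0.438, -0.343, -0.004])]
marker [(0.59, [0.581, -0.321, 0.004])]
 21.33 tcp [ 0.555 -0.056  0.4  ] F [ 0.1 -0.2  0.7]
```

View pics/s2.png

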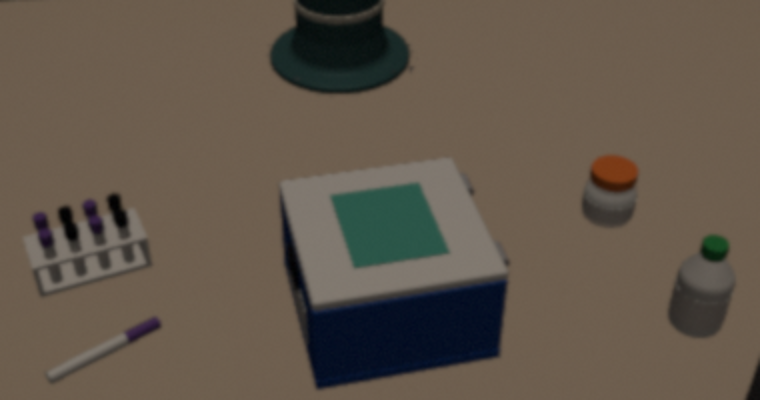

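The cover lies flush on the box (crop 390,230), the bystanders have not moved, and the arm is clear.

```bash
python3 -c "
from station import *
print(workorder.finish_job())"
```

```text
the job is handed in; nothing more can be done
None
```

I pushed the flap down flat, then pushed the cover fully shut, and handed the job in at about 21 s; nothing was grasped, the bystanders had not moved, and the tubes can't be seen under the cover.

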